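# Fill the sample caddy and lift it by its telescoping handle

## Task

Pack the two sample jars that stand loose on the cloth into the two empty wells of the jar caddy, upright and fully down. Then squeeze in the red release button of the caddy's T-handle, pull the handle up past its first stop to its second stop, and lift the level caddy by it about 10 cm clear of the table. Finish while holding it still up there, all four jars in their wells; do not tip a jar or knock over the viewing stones behind.

Things in the scene. Friction and masses are not known exactly. Their poses are not given: they have to be found in the camera images.
- caddy: Loose jar caddy, 0.52 kg empty, 0.93 kg full: grey foot plate 144 (x) x 196 (y) mm and a grey deck, upper face 28 mm above the underside, with four round wells 51.5 mm across at x = +/-38, y = +/-66 mm; two diagonal ones are filled. A tube with a T-handle rises in the middle; fingers closing along the caddy's x over a well clear the handle. Origin: centre of the underside; z up, long side along y.
- well_a (a point): Centre of the floor of an empty well (caddy x = -38, y = +66 mm), where the jar's underside comes to stand, 6 mm above the caddy's underside. 2 mm play all round; the deck's upper face is 22 mm above this point, the hole's edge chamfered. In the caddy's x direction the next jar's wall is 29 mm from this jar's wall.
- well_b (a point): Centre of the floor of the other empty well (caddy x = +38, y = -66 mm), the same in all respects.
- well_c (a point): Centre of the floor of a filled well (caddy x = -38, y = -66 mm).
- well_d (a point): Centre of the floor of a filled well (caddy x = +38, y = +66 mm).
- jar_red: Clear round sample jar with a black screw cap and red chips, 47 mm across, 63 mm tall, about 0.1 kg, standing loose on the cloth. Origin: centre of its underside; z up. Either jar may go in either empty well.
- jar_green: Clear round sample jar with a white screw cap and green chips, the same size and mass, standing loose on the cloth. Origin: centre of its underside; z up.
- packed_red: Jar with a black cap that already stands in its well (well_c) and stays there. Origin: centre of its underside.
- packed_green: Jar with a white cap that already stands in its well (well_d) and stays there. Origin: centre of its underside.
- grip (a point): Centre of the black T-handle bar: 86 mm along the caddy's x, 24 mm wide (caddy y), 24 mm high, on a thin stem; 130 mm above the caddy's underside with the handle down, its own underside 8 mm above the tube's collar. The red release button sits in the middle of its side face towards the caddy's -y. Moves up with the handle.
- handle (a joint): How far the telescoping handle is drawn out, m: 0 = down (start), first stop at 0.040, second stop (fully out) at 0.080. Locked at each of these while the button is out; with the button fully in it slides with about 2 N and passes the first stop freely. If the button is let go between stops, a pin snaps into the next hole reached.
- release (a joint): Travel of the red button (32 mm along the bar, 14 mm high), m: 0 = out, 5.5 mm proud of the bar; 0.005 = fully in, nearly flush; unlocks beyond 0.004. It moves towards the caddy's +y; spring 2 N at first, 5 N fully in: pinching the bar's middle across its 24 mm width with 10 N or more presses it. Pulling hard before pressing can jam it.
- viewing_stone_dark: Bystander: dark upright stone on a small wooden stand, 46 x 59 x 102 mm, loose, behind the caddy. Origin: centre of its underside.
- viewing_stone_green: Bystander: green upright stone on a small wooden stand, 43 x 56 x 88 mm, loose, behind the caddy. Origin: centre of its underside.
There are look-alikes about, which are no part of the job. Leave any purple or yellow look-alike of the packed_green alone. Leave any purple look-alike of the jar_red alone.

How it is judged (in metres and radians):
On the way, in this order (a step that is already met when the one before it is completed fails the run):
1. all four jars stand in the wells of the caddy, the loose two let go ((distance between jar_red and well_a below 0.008 m or distance between jar_red and well_b below 0.008 m) and (distance between jar_green and well_a below 0.008 m or distance between jar_green and well_b below 0.008 m) and distance between packed_red and well_c below 0.008 m and distance between packed_green and well_d below 0.008 m and contact force between the fingers and jar_red below 0.1 N and contact force between the fingers and jar_green below 0.1 N), for 0.2 s.
2. the handle is drawn out to its second stop (value of joint handle above 0.076 m), for 0.2 s.
At the end, for the whole second after the job is handed in: The gripper holds the caddy by its handle, drawn out to the second stop (0.076 m or more), the caddy's underside at least 70 mm above the table, within 0.2 rad of level and still (under 30 mm/s), with each of the four jars within 8 mm of the floor centre of a well (all of step 1 and value of joint handle above 0.076 m and height (world z) of caddy above 0.07 m and angle between caddy's own z axis and vertical below 0.2 rad and linear speed of caddy below 0.03 m/s and contact force between the fingers and caddy above 2 N); the arm keeps its last pose, push and grip.
It fails at once if a jar is tipped over (angle between any of jar_red, jar_green, packed_red, packed_green's own z axis and vertical above 0.6 rad).
It fails at once if a viewing stone is knocked over (angle between any of viewing_stone_dark, viewing_stone_green's own z axis and vertical above 0.6 rad).
It also fails if it takes over 72 s, if anything falls off the work surface, if the arm or the gripper's body presses on something with over 40 N, if the wrist force passes 120 N, or if a joint passes its speed limit or range.

## Robot

A 6-joint arm with a two-finger parallel gripper is mounted at the origin on a cart in front of the work surface, level with it; the furniture and walls round the work are solid. World frame = base frame: x ahead of the robot, y to its left, z up, the work surface at z = 0. Lengths are in mm, angles in rad, forces in N, time in s.
With the tool pointing down it reaches from about 350 to 875 mm from the base axis. Payload 4.2 kg.
Tool frame: the origin (TCP) lies at the very end of the fingers, on their centre line; the grasp point (between the pads) lies 19 mm behind it; z points along the fingers, y is the direction in which the jaws open and shut (so a half turn about z gives the same grasp; the last joint's range is limited). The gripper opens to 85 mm and grips with 20 to 120 N. Pads are 22 mm wide; open, the fingers measure 114 mm over their backs; the gripper's body (76 mm by 85 mm) begins 54 mm behind the grasp point. The pads swing forward as they close: fully open they stand 13 mm farther back than shut.
Start: joints at [-0.994, 0.385, 0.008, 0, -1.194, -0.259], TCP at [195.314, -593.676, 231.312] pointing down, gripper open.
Joint ranges: [-3.14, 3.14], [-1.21, 2.06], [-1.07, 1.41], [-3.16, 2.05], [-2.99, -0.16], [-3.1, 3.1]. Speed limits (rad/s): [2.79, 2.79, 3.14, 3.14, 3.14, 3.14].

## Interface

Orientations are given as a unit quaternion [x, y, z, w].
In Python, from bench import arm gives the robot as it stands.
- The arm moves only by the tool apply_moves, never from a script. Its argument "plan" is one flat list of numbers, 5 for each row, row after row: the gripper's target within -1 to 1 (shut at 1, half-way at 0, fully open at -1), then the shift along the world's x, y, z in m, then the turn about the world's z in degrees. A call has 1 to 8 rows; each row is the pose to reach, as a shift and turn from the pose commanded when the call began; what a row does not reach only later rows make up. A row lasts 1/12 s, in which the tool goes at most 41.7 mm and 7.16 degrees, less where a joint would pass 70% of its speed; a pose out of reach is approached as far as the arm can. A call with a gripper value outside its range is refused whole. The fingers move at their own pace and stop on an object; the grip force is fixed at half the most. Time passes only in rows, so rows that repeat a pose let the fingers close. It gives the time, the measured TCP pose, the force and the opening at its end, in the units of the state.
- arm.read_state(): the state, without advancing time (a new reading comes with each control period).
- arm.get_image(name): name is "side" or "top" or "wrist"; returns a dict with "color" (420x560x3 uint8, red, green, blue), "range_z" (420x560 float32, mm along the optical axis (not along the pixel's ray), 0 where there is no reading), "camera_matrix" (3x3 intrinsics, pixels), "k1" (the pictures are not rectified: a ray, as slopes to the right and down, at radius r is drawn at 1 + k1 r^2 times it, then the intrinsics apply), "camera_from_world" (4x4, takes a point from world to camera coordinates); the wrist camera has in their place "mount" (4x4, takes a point from camera to tool coordinates, whose origin is the TCP and whose axes are the flange's). Camera axes: x right, y down, z forward; pixel columns grow to the right and rows downward; lengths in mm; the calibration is good to about 2 mm. A picture is of the moment at which its call begins: read the wrist's pose just before it.
- arm.job_done(): hands the job in, once; it reports no verdict.
The state is a dict: "clock": time; "joints": joint angles; "joint_vel": joint speeds; "joint_efforts": joint torques, N m; "position": TCP position; "ee_rot": TCP orientation; "contact_force": force on the tool from outside, world axes, zero at the start; "wrist_torque": the same for the moment, N m; "gripper_width": finger opening in mm.
Only numpy, scipy, OpenCV 4.12 (cv2) and the standard library are available. Lean on these libraries where they do the work, as an engineer would, in place of code of your own. Each camera call takes 0.05 s, during which the arm holds its last target.

## Working session

There is one attempt and no reset: what is moved stays moved. The work goes in short steps, Python scripts to look and compute and a tool call to move; the robot and the scene stay as the last step left them, time stands still between calls to the robot, and variables do not carry over. Pictures are saved under pics/ and viewed, and the job is handed in when it is done.

Besides the shell and the picture viewer there is one more tool, called after ">>>" as name(argument=value, ...) on one line, values as JSON. apply_moves: Moves the arm, as the interface text tells. Its arguments: {"type":"object","properties":{"plan":{"type":"array","items":{"type":"number"}}},"required":["plan"]}

```bash
ls; mkdir -p pics; python3 - <<'E'
from bench import arm
import cv2, numpy as np, pickle
s=arm.read_state(); print(s)
for n in ("side","top","wrist"):
    im=arm.get_image(n); pickle.dump((arm.read_state(),im),open(f"pics/{n}0.pkl","wb"))
    cv2.imwrite(f"pics/{n}0.png",im["color"][:,:,::-1])
    print(n,im["camera_matrix"],im["k1"],im.get("camera_from_world",im.get("mount")))
E
```

```text
pics
{'clock': 0.0, 'joints': array([-9.94421042e-01,  3.85578490e-01,  6.61778582e-03, -4.88444030e-04,
       -1.19399134e+00, -2.58617094e-01]), 'joint_vel': array([ 0.0012783 , -0.00016511,  0.00033689,  0.00156983, -0.00087351,
        0.0008464 ]), 'joint_efforts': array([ 1.52222980e-03, -3.92284584e+01,  1.88406909e+01,  4.18631002e+00,
       -4.56686728e-03, -2.11948816e-06]), 'position': array([ 195.11708956, -593.14921369,  230.20675939]), 'ee_rot': array([-1.58122451e-01,  9.87418897e-01,  1.07731596e-03, -2.29547389e-04]), 'contact_force': array([ 0.11628212, -0.98407164,  0.26627265]), 'wrist_torque': array([ 0.03522108, -0.01016531,  0.03362072]), 'gripper_width': 85.24712395218559}
side [[384.46012709   0.         282.82712442]
 [  0.         384.46012709 212.89340641]
 [  0.           0.           1.        ]] -0.02392501559792549 [[-9.86100312e-01 -1.66102911e-01 -3.99966545e-03  5.99143059e+02]
 [-9.59876513e-02  5.89166936e-01 -8.02289656e-01 -5.14580251e+00]
 [ 1.35619118e-01 -7.90754162e-01 -5.96921528e-01  1.02278911e+03]
 [ 0.00000000e+00  0.00000000e+00  0.0
[... 173 characters left out ...]
62548443 [[ 2.72279457e-02 -9.99629163e-01  4.19635919e-04  2.04234986e+02]
 [-9.78974017e-01 -2.67502316e-02 -2.02223387e-01  5.92722357e+02]
 [ 2.02159621e-01  5.09531474e-03 -9.79339331e-01  8.48463001e+02]
 [ 0.00000000e+00  0.00000000e+00  0.00000000e+00  1.00000000e+00]]
wrist [[321.78272044   0.         283.50460048]
 [  0.         321.78272044 206.02390443]
 [  0.           0.           1.        ]] -0.05587186246994025 [[ 4.41422433e-04 -9.46210386e-01 -3.23551713e-01  8.35867095e+01]
 [ 9.99999901e-01  4.33188549e-04  9.74647449e-05 -3.29049027e-01]
 [ 4.79367432e-05 -3.23551724e-01  9.46210484e-01 -1.43063958e+02]
 [ 0.00000000e+00  0.00000000e+00  0.00000000e+00  1.00000000e+00]]
```

View pics/top0.png

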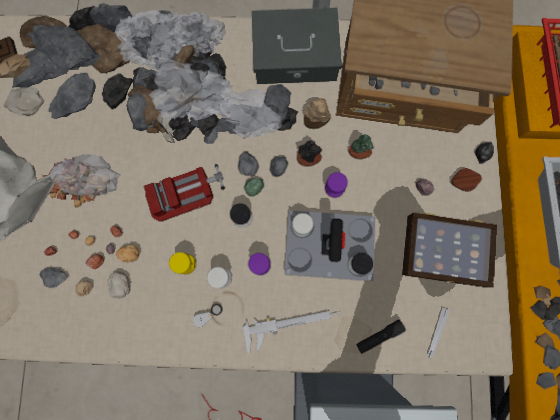

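View pics/side0.png

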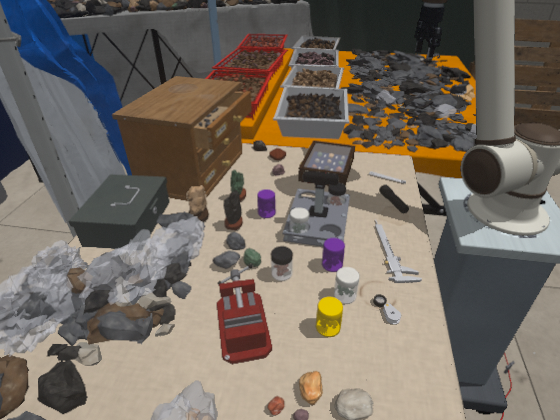

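View pics/wrist0.png

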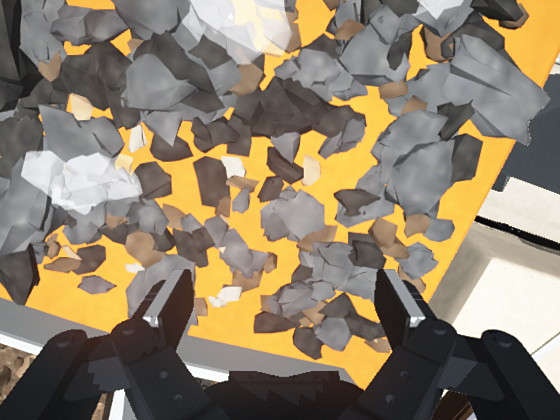

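The top view shows the caddy at about (331,245), with its red button at (344,240) facing world -y. The loose black-cap jar is at (240,213) and the white-cap jar at (218,277). The purple and yellow jars at (259,264), (337,185) and (181,263) are the look-alikes. Next I'll measure their positions.

```bash
cat > h.py <<'E'
import numpy as np, cv2
from scipy.spatial.transform import Rotation as R
def cloud(im, st=None):
    K=im["camera_matrix"];k=im["k1"];z=im["range_z"].astype(float)
    v,u=np.mgrid[0:420,0:560]
    pts=cv2.undistortPointsIter(np.stack([u.ravel(),v.ravel()],1).astype(float)[:,None],K,np.array([k,0,0,0,0.]),None,None,(3,50,1e-10))[:,0]
    P=np.c_[pts*z.ravel()[:,None],z.ravel()]
    if "camera_from_world" in im:
        T=np.linalg.inv(im["camera_from_world"])
    else:
        T=np.eye(4);T[:3,:3]=R.from_quat(st["ee_rot"]).as_matrix();T[:3,3]=st["position"];T=T@im["mount"]
    W=P@T[:3,:3].T+T[:3,3]
    W[z.ravel()==0]=np.nan
    return W.reshape(420,560,3)
def fitcircle(p):
    A=np.c_[2*p,np.ones(len(p))];x=np.linalg.lstsq(A,(p**2).sum(1),rcond=None)[0]
    return x[:2],np.sqrt(x[2]+x[:2]@x[:2])
E
python3 - <<'E'
import pickle,numpy as np,cv2
from h import *
st,im=pickle.load(open("pics/top0.pkl","rb"));W=cloud(im)
np.set_printoptions(precision=1,suppress=True)
for n,u,v in [("red",240,213),("green",218,277),("purp1",259,264),("purp2",337,185),("yel",181,263),("pg",302,224),("pr",361,264),("bar",336,240),("dark",309,150),("gst",361,145),("wa",299,260),("wb",360,228),("table",270,330)]:
    p=W[v,u]; 
    # top blob near same height, near location
    m=(abs(W[...,2]-p[2])<5)&(np.hypot(W[...,0]-p[0],W[...,1]-p[1])<50)
    q=W[m][:,:2]; (c,wh,a)=cv2.minAreaRect(q.astype(np.float32)); cc,r=cv2.minEnclosingCircle(q.astype(np.float32))
    print(n,p,m.sum(),"mean",q.mean(0),"rect",np.array(c),wh,a,"encl",np.array(cc),r)
c=cv2.resize(im["color"][190:300,160:400],None,fx=3.2,fy=3.2,interpolation=cv2.INTER_CUBIC);cv2.imwrite("pics/topcrop.png",c[:,:,::-1])
m=(abs(W[...,2]-28)<5)&(W[...,0]>350)&(W[...,1]<0)&(W[...,1]>-260)
m=m.astype(np.uint8);n,l,s,cc=cv2.connectedComponentsWithStats(m)
i=1+s[1:,4].argmax();q=W[l==i];print(s[i],cv2.minAreaRect(q[:,:2].astype(np.float32)),np.median(q[:,2]))
E
```

```text
red [556.1 322.2  58.1] 314 mean [554.  322.3] rect [554.1 323.1] (43.82294464111328, 41.73103713989258) 1.5513166189193726 encl [554.5 321.8] 22.966577529907227
green [417.  362.2  58.5] 349 mean [416.7 362.3] rect [417.1 363. ] (41.92119598388672, 44.734153747558594) 1.6831644773483276 encl [416.4 362.6] 22.88315773010254
purp1 [446.8 276.1  60.7] 358 mean [447.6 276.8] rect [448.  276.2] (44.499629974365234, 42.81294250488281) 1.2883909940719604 encl [447.9 276.5] 22.892004013061523
purp2 [624.9 110.4  58.4] 325 mean [630.9 111.8] rect [631.4 111.6] (44.97551727294922, 44.49777603149414) 25.31130599975586 encl [632.1 111.6] 23.14185333251953
yel [443.9 442.3  62.3] 335 mean [445.3 446.8] rect [445.1 446.6] (40.487403869628906, 45.411983489990234) 2.235206127166748 encl [446.4 447.1] 23.132625579833984
pg [534.2 186.6  67.6] 348 mean [535.4 187. ] rect [535.4 187. ] (44.80714416503906, 43.94790267944336) 70.86991882324219 encl [535.8 186.7] 22.87529182434082
pr [452.   60.7  70.7] 250 mean [453.7  57.8] rect [453.4  58. ] (42.61439895629883, 44.65296173095703) 88.26717376708984 enc
[... 440 characters left out ...]
5, 27.420454025268555) 13.797441482543945 encl [723.8  48.4] 17.720211029052734
wa [461.  189.6   4. ] 501 mean [457.3 193. ] rect [453.4 201.4] (85.26788330078125, 75.20630645751953) 4.085917949676514 encl [455.7 196.5] 49.19413375854492
wb [537.9  50.7   4. ] 466 mean [536.7  49.1] rect [546.1  40. ] (80.44194793701172, 77.0361099243164) 2.525618553161621 encl [542.4  47.6] 47.8665885925293
table [306.5 249.9   6.9] 566 mean [309.7 256.6] rect [309.  255.9] (77.98552703857422, 96.03655242919922) 55.24372482299805 encl [306.4 249.8] 49.86994934082031
[405 121  56  11 110] ((783.7349853515625, -119.83718872070312), (132.96636962890625, 4.245280742645264), 83.26629638671875) 27.72836461056977
```

View pics/topcrop.png

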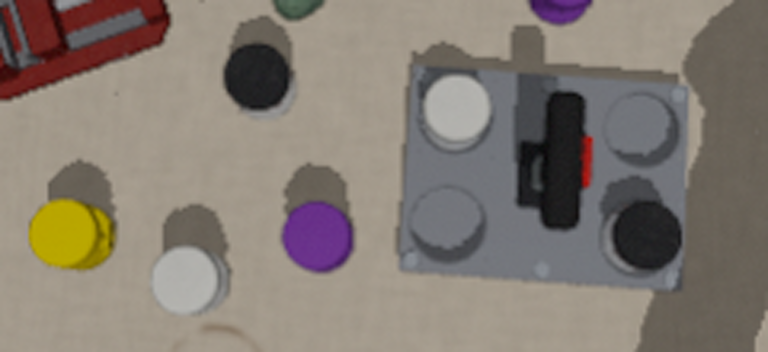

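>>> apply_moves(plan=[-1,0.17,0.27,0.03,55,-1,0.17,0.27,0.03,55,-1,0.17,0.27,0.03,55,-1,0.17,0.27,0.03,55,-1,0.17,0.27,0.03,55,-1,0.17,0.27,0.03,55,-1,0.17,0.27,0.03,55,-1,0.17,0.27,0.03,55])

```text
clock: 0.82
position: [366.3, -321.1, 261.7]
ee_rot: [-0.599, 0.801, -0.0, 0.0]
contact_force: [0.8, -0.4, 0.5]
gripper_width: 85.0
```

>>> apply_moves(plan=[-1,0.08,0.32,0,16.8,-1,0.08,0.32,0,16.8,-1,0.08,0.32,0,16.8,-1,0.08,0.32,0,16.8,-1,0.08,0.32,0,16.8,-1,0.08,0.32,0,16.8,-1,0.08,0.32,0,16.8,-1,0.08,0.32,0,16.8])

```text
clock: 1.48
position: [445.1, -1.4, 261.5]
ee_rot: [0.707, -0.707, 0.0, -0.0]
contact_force: [1.0, -0.7, 0.4]
gripper_width: 85.5
```

```bash
cat > snap.py <<'E'
import sys,pickle,cv2
from bench import arm
for a in sys.argv[1:]:
    n=a.split(":")[0]; s=arm.read_state(); im=arm.get_image(n); f="pics/"+a.replace(":","_")
    pickle.dump((s,im),open(f+".pkl","wb")); cv2.imwrite(f+".png",im["color"][:,:,::-1]); print(a,s["position"],s["ee_rot"])
E
python3 snap.py wrist:1
```

```text
wrist:1 [445.13948874  -1.37984228 261.45429965] [ 7.07479765e-01 -7.06733555e-01  5.85984526e-05 -2.48690449e-04]
```

View pics/wrist_1.png

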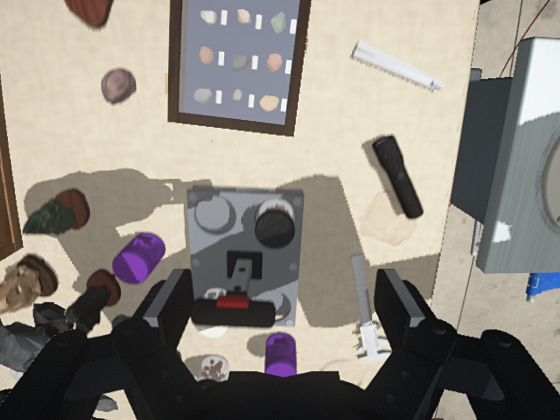

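The wrist view shows the caddy at (190–300, 188–325), its handle bar at (235,312) with the red button facing away (-y), and the purple look-alike at (280,355). I'll fit the caddy pose from this cloud.

```bash
cat > cad.py <<'E'
import pickle,sys
from h import *
np.set_printoptions(precision=1,suppress=True)
for f in sys.argv[1:]:
    st,im=pickle.load(open(f,"rb"));W=cloud(im,st)
    near=(W[...,0]>390)&(W[...,0]<600)&(W[...,1]>0)&(W[...,1]<245)
    t=(abs(W[...,2])<8)&near; print(f,"table z",np.median(W[t][:,2]))
    # deck blob: grey, by height 15..40
    m=(W[...,2]>18)&(W[...,2]<38)&near
    n,l,s,_=cv2.connectedComponentsWithStats(m.astype(np.uint8)); i=1+s[1:,4].argmax()
    q=W[l==i]; print("deck",cv2.minAreaRect(q[:,:2].astype(np.float32)),np.median(q[:,2]),len(q))
    for nm,c in (("pr",(453,58)),("pg",(535,187)),("red",(554,322)),("grn",(417,362))):
        k=(W[...,2]>50)&(W[...,2]<85)&(np.hypot(W[...,0]-c[0],W[...,1]-c[1])<32)
        q=W[k]
        if len(q)<50: continue
        h=np.median(q[:,2]);q=q[abs(q[:,2]-h)<5][:,:2]
        print(nm,h,np.array(cv2.minEnclosingCircle(q.astype(np.float32))[0]),cv2.minEnclosingCircle(q.astype(np.float32))[1],"mean",q.mean(0),len(q))
    k=(W[...,2]>132)&(W[...,2]<240)&(abs(W[...,0]-494)<60)&(abs(W[...,1]-120)<40)
    q=W[k]
    if len(q)>50: h=np.median(q[:,2]);q=q[abs(q[:,2]-h)<8];print("bar",h,cv2.minAreaRect(q[:,:2].astype(np.float32)),q.mean(0))
E
python3 cad.py pics/wrist_1.pkl pics/top0.pkl pics/side0.pkl
```

```text
pics/wrist_1.pkl table z 0.4443763052156555
deck ((496.5578308105469, 122.69212341308594), (197.29139709472656, 144.8348846435547), 87.35112762451172) 28.504106969218924 8546
pr 68.73102497307997 [454.9  57.7] 22.98282814025879 mean [454.9  56.2] 1179
pg 68.84025852580567 [537.3 190.7] 22.55050277709961 mean [536.9 196.8] 305
red 56.075101509315175 [555.6 305.4] 13.920267105102539 mean [555.2 302.5] 97
bar 141.1142275213436 ((495.1134338378906, 118.2500228881836), (29.380611419677734, 84.00029754638672), 87.69011688232422) [494.3 117.1 140.3]
pics/top0.pkl table z -1.7430456592842347
deck ((495.0978698730469, 122.0081558227539), (196.99217224121094, 145.01095581054688), 87.19528198242188) 26.204164003964706 3385
pr 66.28562785402357 [452.9  58.1] 23.210987091064453 mean [453.2  58.7] 376
pg 66.57366982082488 [535.8 186.8] 22.887493133544922 mean [535.3 186.9] 352
red 60.47663958366485 [554.5 321.8] 22.966577529907227 mean [554.2 322.4] 326
grn 60.32804085546661 [416.4 362.6] 22.88315773010254 mean [416.6 362.5] 358
bar 138.93260004730928 ((494.6670837402344, 119.71342468261719), (29.52668571472168, 84.73796844482422), 87.26278686523438) [494.  121.8 138.5]
pics/side0.pkl table z 0.52319230143803
deck ((497.098388671875, 124.29813385009766), (200.16441345214844, 144.57388305664062), 87.2401123046875) 28.578232017489483 1690
pr 67.42178678775201 [454.8  60.6] 23.260066986083984 mean [454.6  65.3] 147
pg 67.69899186825324 [536.6 188.4] 24.211471557617188 mean [536.9 190.9] 206
red 62.200135261886885 [556.3 325.4] 23.50806427001953 mean [556.1 327.7] 283
grn 62.252824538745585 [416.9 366.5] 23.698732376098633 mean [417.8 368.7] 339
bar 140.30553325183416 ((496.7706298828125, 123.29115295410156), (28.039026260375977, 85.9017562866211), 86.30986785888672) [495.8 128.7 139.4]
```

>>> apply_moves(plan=[-1,-0.028,0.325,-0.05,0,-1,-0.028,0.325,-0.05,0,-1,-0.028,0.325,-0.05,0,-1,-0.028,0.325,-0.05,0,-1,-0.028,0.325,-0.05,0,-1,-0.028,0.325,-0.05,0,-1,-0.028,0.325,-0.05,0,-1,-0.028,0.325,-0.05,0])

```text
clock: 2.2
position: [416.5, 323.4, 210.8]
ee_rot: [0.707, -0.707, -0.0, 0.0]
contact_force: [0.9, -0.1, -0.3]
gripper_width: 85.6
```

```bash
python3 snap.py wrist:2; python3 cad.py pics/wrist_2.pkl
```

```text
wrist:2 [416.52678293 323.42045126 210.79006849] [ 7.07440493e-01 -7.06772900e-01 -2.84960038e-05  1.24374425e-04]
pics/wrist_2.pkl table z 0.39649080147256655
deck ((499.541015625, 186.60910034179688), (67.68042755126953, 144.27291870117188), 87.4383773803711) 28.4354094371931 6188
pg 68.6457102629642 [537.  186.5] 23.355335235595703 mean [535.8 186.6] 2686
red 62.77070659006489 [556.  323.5] 23.326372146606445 mean [554.5 322.2] 1737
grn 62.742564516766606 [417.1 364.5] 22.87136459350586 mean [417.1 362.9] 1552
```

View pics/wrist_2.png

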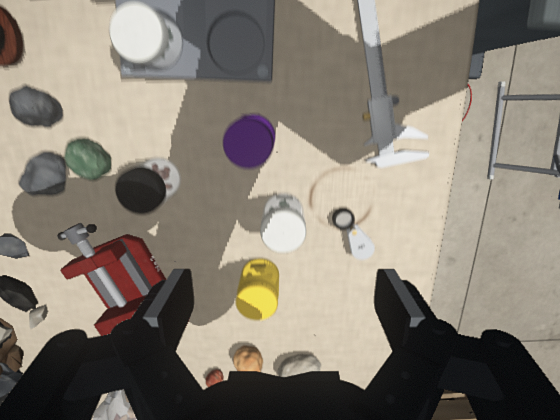

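>>> apply_moves(plan=[-1,0.0005,0.0395,0,0,-1,0.0005,0.0395,-0.03,0,-1,0.0005,0.0395,-0.07,0,-1,0.0005,0.0395,-0.11,0,-1,0.0005,0.0395,-0.14,0,-1,0.0005,0.0395,-0.165,0,-1,0.0005,0.0395,-0.181,0,-1,0.0005,0.0395,-0.181,0])

```text
clock: 2.92
position: [416.0, 358.2, 26.3]
ee_rot: [-0.707, 0.707, -0.001, -0.004]
contact_force: [-0.3, -0.7, -0.7]
gripper_width: 85.5
```

>>> apply_moves(plan=[0,0,0,0,0,0,0,0,0,0,0.3,0,0,0,0,0.3,0,0,0,0,0.3,0,0,0,0,0.3,0,0,0,0,0.3,0,0,0,0])

```text
clock: 3.5
position: [418.5, 361.8, 32.2]
ee_rot: [0.707, -0.707, -0.0, -0.002]
contact_force: [-0.7, -0.3, 6.2]
gripper_width: 45.0
```

```bash
python3 snap.py side:3 wrist:3
```

```text
side:3 [418.53685455 361.75603299  32.19195   ] [ 7.07374091e-01 -7.06837334e-01 -1.47873835e-04 -1.69016875e-03]
wrist:3 [418.53221748 361.74369434  32.20764915] [ 7.07376048e-01 -7.06835397e-01 -1.46102106e-04 -1.68109449e-03]
```

View pics/side_3.png

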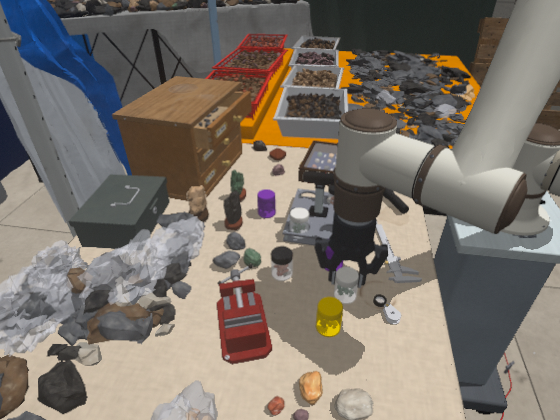

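View pics/wrist_3.png

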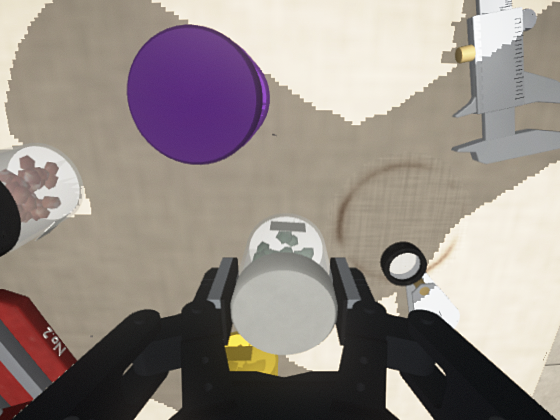

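Green jar is held by its cap: it sits centred between the pads at (285,305) with a 45 mm opening. Lift, then measure it in the hand.

>>> apply_moves(plan=[0.3,0,0,0.03,0,0.3,0,0,0.07,0,0.3,0,0,0.11,0,0.3,0,0,0.15,0,0.3,0,0,0.17,0,0.3,0,0,0.17,0,0.3,0,0,0.17,0])

```text
clock: 4.18
position: [417.7, 361.1, 201.7]
ee_rot: [-0.707, 0.707, 0.001, 0.002]
contact_force: [-0.4, -1.2, -1.2]
gripper_width: 45.3
```

```bash
python3 snap.py wrist:4 side:4; cat > held.py <<'E'
import pickle,sys
from h import *
np.set_printoptions(precision=1,suppress=True)
st,im=pickle.load(open(sys.argv[1],"rb"));W=cloud(im,st);p=st["position"]
d=W-p
k=(np.hypot(d[...,0],d[...,1])<27)&(d[...,2]>10)&(d[...,2]<60)
q=d[k];h=np.percentile(q[:,2],90);print("top rel",h,len(q))
t=q[abs(q[:,2]-h)<4][:,:2].astype(np.float32); print("cap rel TCP",cv2.minEnclosingCircle(t),t.mean(0),cv2.minAreaRect(t))
E
python3 held.py pics/wrist_4.pkl
python3 - <<'E'
import cv2
i=cv2.imread("pics/side_4.png");cv2.imwrite("pics/side_4c.png",cv2.resize(i[100:320,220:450],None,fx=2.5,fy=2.5))
E
```

```text
wrist:4 [417.70781168 361.07302383 201.70006236] [-0.70702444  0.70718695  0.0007374   0.00158211]
side:4 [417.11333117 360.28470706 199.89550657] [-7.06942715e-01  7.07270567e-01  4.60511261e-04 -3.61174039e-04]
top rel 35.18496688022972 11598
cap rel TCP ((-0.02582990936934948, -2.1095945835113525), 26.16693687438965) [-3.6  0.7] ((-0.5664310455322266, 2.0261993408203125), (49.54097366333008, 43.34885787963867), 1.3300658464431763)
```

View pics/side_4c.png

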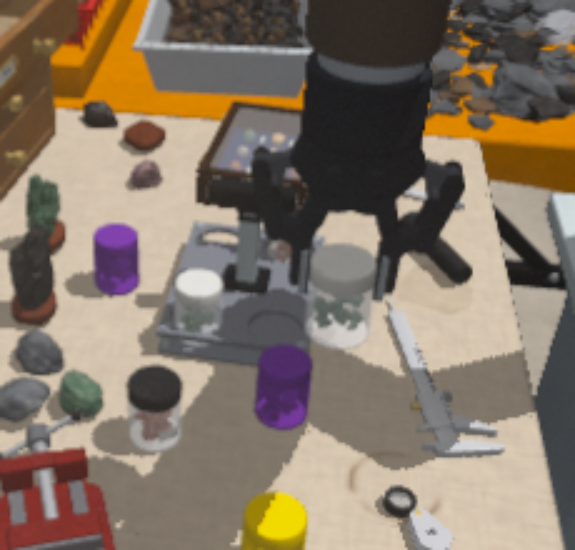

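View pics/wrist_4.png

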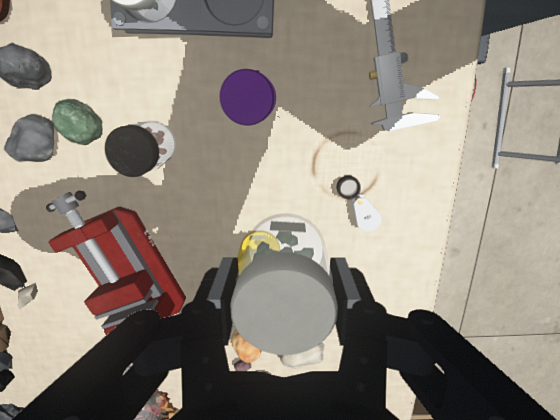

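```bash
cat >> held.py <<'E'
s=q[(abs(q[:,0])<8)&(abs(q[:,2]-h)<6)];print("strip y",np.percentile(s[:,1],[0.5,99.5]),np.median(s[:,2]))
E
python3 snap.py wrist:5; python3 held.py pics/wrist_5.pkl;python3 held.py pics/wrist_3.pkl
```

```text
wrist:5 [416.9323207  359.90780625 198.91052673] [-7.06973332e-01  7.07238734e-01  1.53531077e-04 -1.43411063e-03]
top rel 35.734689164089126 11637
cap rel TCP ((-0.002866694936528802, -0.6895942687988281), 26.687427520751953) [-3.3 -1.5] ((-0.7139835357666016, 1.4249534606933594), (50.355831146240234, 41.25813674926758), 4.3155107498168945)
strip y [-19.5  24. ] 30.888010794350123
top rel 35.1224630799433 11609
cap rel TCP ((-0.04410640895366669, -2.1494059562683105), 26.127286911010742) [-3.2  0.7] ((0.08061790466308594, 1.9959945678710938), (42.86297607421875, 49.25358200073242), 89.5693588256836)
strip y [-20.   23.8] 30.915485778117443
```

>>> apply_moves(plan=[0.3,0.009,-0.03,0,-2.7,0.3,0.018,-0.07,0,-2.7,0.3,0.027,-0.105,0,-2.7,0.3,0.036,-0.135,0,-2.7,0.3,0.042,-0.16,-0.02,-2.7,0.3,0.0445,-0.1715,-0.05,-2.7,0.3,0.0445,-0.1715,-0.07,-2.7,0.3,0.0445,-0.1715,-0.07,-2.7])

```text
clock: 5.0
position: [458.9, 185.8, 124.8]
ee_rot: [-0.689, 0.725, 0.001, -0.006]
contact_force: [-0.2, -0.1, -1.7]
gripper_width: 44.9
```

>>> apply_moves(plan=[0.3,0,0,0,0,0.3,0,0,0,0,0.3,0,0,0,0,0.3,0,0,0,0])

```text
clock: 5.33
position: [462.9, 190.3, 131.5]
ee_rot: [-0.691, 0.723, -0.0, 0.001]
contact_force: [0.2, 0.1, -0.7]
gripper_width: 45.0
```

```bash
python3 snap.py wrist:6; python3 held.py pics/wrist_6.pkl; python3 cad.py pics/wrist_6.pkl
```

```text
wrist:6 [462.90246254 190.32874916 131.49488375] [-6.90687619e-01  7.23152130e-01 -1.59363763e-04  1.25907031e-03]
top rel 35.41262419071038 11610
cap rel TCP ((-0.01817033439874649, -1.0674877166748047), 26.539613723754883) [-3.9  0.1] ((-0.2205810546875, 2.0548324584960938), (50.679473876953125, 42.65388107299805), 1.3046256303787231)
strip y [-19.8  23.9] 30.899727250032356
pics/wrist_6.pkl table z 0.5378029949041547
deck ((496.8207702636719, 129.6920623779297), (180.83456420898438, 145.34442138671875), 87.23046112060547) 28.49055857434584 21322
pr 68.70189677202205 [455.1  58.2] 22.921354293823242 mean [455.4  65.6] 3367
pg 68.62685226392223 [537.1 186.1] 22.992780685424805 mean [536.1 184.7] 3156
red 62.91654239599629 [562.8 333.2] 10.929012298583984 mean [565. 333.] 206
bar 141.60246195661486 ((495.274169921875, 119.31388092041016), (29.347015380859375, 84.54266357421875), 87.26376342773438) [494.3 120.  141. ]
```

View pics/wrist_6.png

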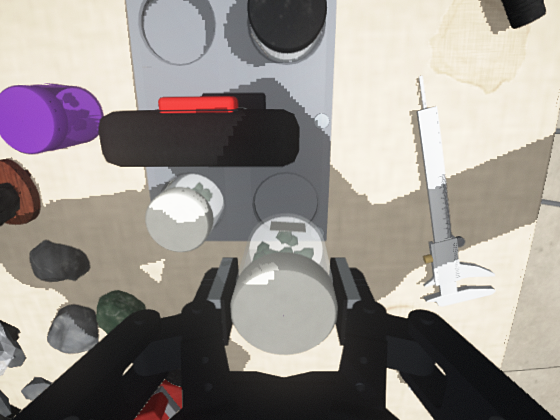

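```bash
python3 - <<'E'
import pickle
from h import *
from bench import arm
st,im=pickle.load(open("pics/wrist_6.pkl","rb"))
c=cv2.resize(im["color"][160:240,230:340],None,fx=6,fy=6,interpolation=cv2.INTER_CUBIC);c=cv2.convertScaleAbs(c,alpha=1.6);cv2.imwrite("pics/w6c.png",c[:,:,::-1])
print(arm.read_state()["position"])
E
```

```text
[462.77185045 190.1732615  131.38074112]
```

View pics/w6c.png

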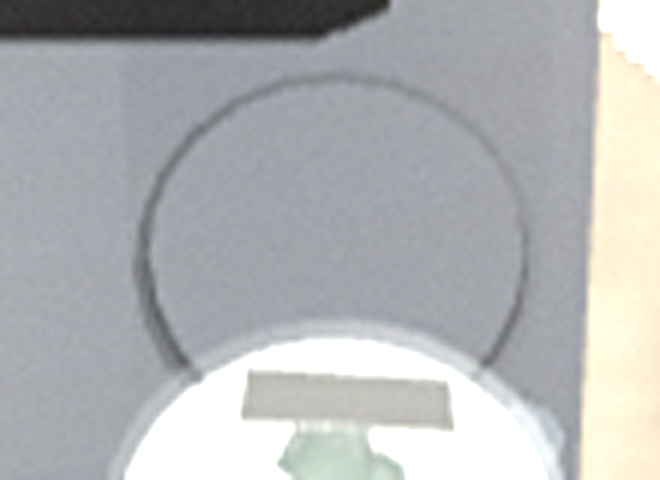

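```bash
cat > rim.py <<'E'
import pickle
from h import *
def px2w(st,im,px,z):
    K=im["camera_matrix"];k=im["k1"]
    p=cv2.undistortPointsIter(np.array(px,float)[:,None],K,np.array([k,0,0,0,0.]),None,None,(3,50,1e-10))[:,0]
    T=np.eye(4);T[:3,:3]=R.from_quat(st["ee_rot"]).as_matrix();T[:3,3]=st["position"];T=T@im["mount"]
    d=np.c_[p,np.ones(len(p))]@T[:3,:3].T;o=T[:3,3]
    return o+d*((z-o[2])/d[:,2])[:,None]
E
python3 - <<'E'
from rim import *
st,im=pickle.load(open("pics/wrist_6.pkl","rb"))
c=np.array([(137,250),(527,250),(335,73),(478,372),(183,375),(195,125),(485,140)])
for z in (28,):
    w=px2w(st,im,c/6+[230,160],z);print(w,fitcircle(w[:,:2]))
E
```

```text
[[487.58331327 186.19558733  28.        ]
 [435.21940845 188.5368656   28.        ]
 [459.9469176  163.13113933  28.        ]
 [442.13523352 205.87848852  28.        ]
 [482.64481315 204.51674755  28.        ]
 [478.64087941 169.27721085  28.        ]
 [440.58253357 173.0214613   28.        ]] (array([461.54760321, 188.93522325]), np.float64(26.105005765374646))
```

>>> apply_moves(plan=[0.3,-0.001,-0.0025,-0.01,0,0.3,-0.001,-0.0025,-0.025,0,0.3,-0.001,-0.0025,-0.04,0,0.3,-0.001,-0.0025,-0.053,0,0.3,-0.001,-0.0025,-0.06,0,0.3,-0.001,-0.0025,-0.064,0,0.3,-0.001,-0.0025,-0.064,0,0.3,-0.001,-0.0025,-0.064,0])

```text
clock: 6.05
position: [461.8, 187.2, 66.9]
ee_rot: [-0.69, 0.723, -0.0, 0.001]
contact_force: [0.2, -0.5, -1.2]
gripper_width: 45.1
```

>>> apply_moves(plan=[0.3,0,0,0,0,0.3,0,0,0,0,0.3,0,0,0,0,0.3,0,0,0,0,0.3,0,0,0,0,0.3,0,0,0,0])

```text
clock: 6.55
position: [461.4, 186.8, 66.5]
ee_rot: [-0.69, 0.724, -0.0, 0.0]
contact_force: [0.1, -0.3, -1.2]
gripper_width: 45.3
```

```bash
python3 snap.py wrist:7; python3 held.py pics/wrist_7.pkl; python3 cad.py pics/wrist_7.pkl
```

```text
wrist:7 [461.36736178 186.83666474  66.4508179 ] [-6.90308327e-01  7.23515304e-01 -1.74175578e-05  1.32658163e-04]
top rel 35.32859047365387 11598
cap rel TCP ((-0.15198896825313568, -1.3855446577072144), 26.49384880065918) [-3.8 -0.4] ((0.8313541412353516, 1.3824882507324219), (42.151912689208984, 50.32957077026367), 80.23615264892578)
strip y [-19.9  23.9] 30.908548730935976
pics/wrist_7.pkl table z 0.41348524533241005
deck ((496.5824279785156, 125.84196472167969), (147.01205444335938, 146.37161254882812), 86.56022644042969) 28.545100390724343 28275
pr 68.4485395817787 [455.5  66.7] 21.19916534423828 mean [455.8  72.8] 3132
pg 68.71560993455681 [536.7 186.1] 23.366140365600586 mean [535.3 183.6] 5507
red 54.59212097635199 [555.9 305.3] 13.5123929977417 mean [554.5 301.9] 400
bar 141.6358621833977 ((490.35943603515625, 118.7210693359375), (28.07275390625, 74.80184936523438), 87.47357177734375) [488.4 119.  141. ]
```

View pics/wrist_7.png

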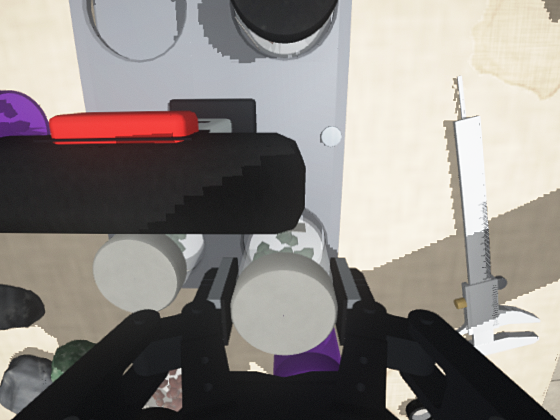

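>>> apply_moves(plan=[0.3,0,0.0005,-0.005,0,0.3,0,0.0005,-0.01,0,0.3,0,0.0005,-0.015,0,0.3,0,0.0005,-0.018,0,0.3,0,0.0005,-0.018,0,0.3,0,0.0005,-0.018,0])

```text
clock: 7.1
position: [461.2, 187.2, 47.9]
ee_rot: [-0.69, 0.723, 0.0, -0.0]
contact_force: [-0.1, 0.4, -0.6]
gripper_width: 44.7
```

>>> apply_moves(plan=[0.3,0,0,-0.004,0,0.3,0,0,-0.007,0,0.3,0,0,-0.009,0,0.3,0,0,-0.009,0,0.3,0,0,-0.009,0,0.3,0,0,-0.009,0])

```text
clock: 7.6
position: [461.4, 187.4, 39.4]
ee_rot: [-0.69, 0.724, -0.0, 0.0]
contact_force: [-0.7, -0.4, -0.1]
gripper_width: 44.8
```

>>> apply_moves(plan=[0.3,0,0,-0.002,0,0.3,0,0,-0.002,0,-0.35,0,0,-0.002,0,-0.35,0,0,-0.002,0,-0.35,0,0,-0.002,0,-0.35,0,0,-0.002,0])

```text
clock: 8.1
position: [461.3, 187.3, 37.2]
ee_rot: [-0.69, 0.724, 0.0, 0.0]
contact_force: [0.1, 0.6, -0.5]
gripper_width: 57.4
```

```bash
python3 snap.py wrist:8; python3 held.py pics/wrist_8.pkl
```

```text
wrist:8 [461.31261406 187.33127879  37.23999838] [-6.90305699e-01  7.23517824e-01  7.78674352e-06  3.41314117e-06]
top rel 32.27495320436269 5514
cap rel TCP ((-0.6409427523612976, 2.795818567276001), 23.332805633544922) [-3.7  6.3] ((-2.9165992736816406, 7.408571243286133), (46.44024658203125, 34.97284698486328), 27.015060424804688)
strip y [-6.1 24.6] 31.716228182927892
```

View pics/wrist_8.png

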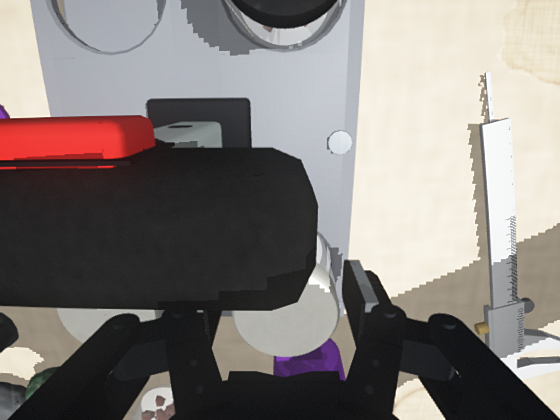

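>>> apply_moves(plan=[-0.35,0,0,0.02,0,-0.35,0,0,0.045,0,-0.35,0,0,0.08,0,-1,0,0,0.12,0,-1,0.01,0.01,0.15,0,-1,0.03,0.04,0.165,2.7,-1,0.05,0.07,0.165,2.7,-1,0.07,0.1,0.165,2.7])

```text
clock: 8.82
position: [532.5, 288.7, 204.6]
ee_rot: [-0.707, 0.707, -0.0, 0.002]
contact_force: [0.8, -0.1, -0.8]
gripper_width: 85.5
```

>>> apply_moves(plan=[-1,0.0225,0.007,-0.01,0,-1,0.0225,0.007,-0.01,0,-1,0.0225,0.007,-0.01,0,-1,0.0225,0.007,-0.01,0])

```text
clock: 9.15
position: [553.3, 293.8, 191.7]
ee_rot: [-0.707, 0.707, 0.0, -0.001]
contact_force: [1.0, -0.1, 0.7]
gripper_width: 85.3
```

```bash
python3 snap.py wrist:9; python3 cad.py pics/wrist_9.pkl
```

```text
wrist:9 [553.29665559 293.77779606 191.66851819] [-7.07049081e-01  7.07163916e-01  8.29579583e-05 -8.86765284e-04]
pics/wrist_9.pkl table z 0.05633562165371586
deck ((498.5050048828125, 173.08811950683594), (94.75164031982422, 144.77267456054688), 87.52254486083984) 28.51236822948286 11336
pg 68.75495534832856 [537.  186.3] 23.184232711791992 mean [537.3 186.1] 2909
red 62.78041092479907 [555.9 323.5] 22.979562759399414 mean [556.  321.9] 1805
```

View pics/wrist_9.png

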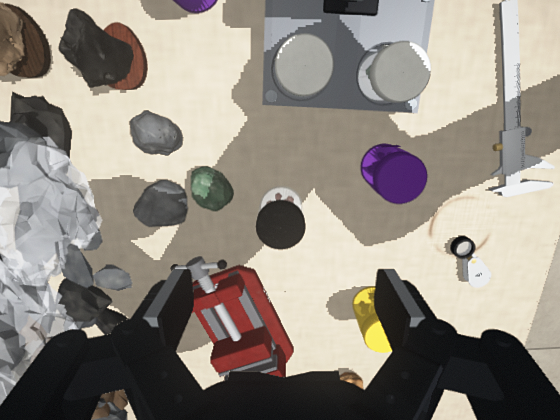

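```bash
python3 - <<'E'
from rim import *
np.set_printoptions(precision=0,suppress=True,linewidth=200)
for f in ("wrist_9","top0","wrist_2"):
    st,im=pickle.load(open(f"pics/{f}.pkl","rb"));W=cloud(im,st).reshape(-1,3)
    print(f)
    for x in range(580,640,6):
        r=[]
        for y in range(285,375,6):
            k=(W[:,0]>=x)&(W[:,0]<x+6)&(W[:,1]>=y)&(W[:,1]<y+6)
            r.append(W[k,2].max() if k.any() else -9)
        print(x,np.array(r))
E
```

```text
wrist_9
580 [2. 2. 2. 2. 1. 2. 2. 2. 1. 2. 0. 0. 1. 1. 1.]
586 [274. 274.   1.   2.   2.   2.   2.   1.   1.   1.   1.   1.   1.   1.   1.]
592 [273. 273. 270. 236.   2.   2.   2.   1.   2.   1.   2.   1.   1.   2.   1.]
598 [266. 257. 266. 265.   2.   2.   2.   1.   2.   1.   2.   1.   1.   2.   1.]
604 [259. 260. 259. 259.  23.   2.   1.   2.   2.   2.   2.   1.  56.  58.   1.]
610 [280. 276. 269. 266.  28.  25.   2.   2.   1.   2.   2.   1.  61.  61.  58.]
616 [262. 263. 269.  31.  32.  30.  22.   2.   2.   2.   1.   1.  59.  60.  55.]
622 [ 29. 262. 266.  32.  33.  32.  24.   2.   2.   1.   1.   1.   1.  54.  53.]
628 [31. 32. 33. 34. 35. 30. -9.  2.  1.  2.  2.  1.  1. 50. 52.]
634 [32. 33. 34. 35. 35. 29. -9.  3.  2.  2.  2.  1.  2. 45. 48.]
top0
580 [-0.  1. -2. -0. -1. -9. -9. -9. -9. -0. -0. -0. -1.  0.  0.]
586 [-0. -1. -1. -1.  0. -1. -3. -4.  0.  2. -0. -3. -0. -0.  1.]
592 [ 1. -1.  0.  1. -1. -1.  1. -0. -1.  3. -1.  1. -2.  2. -1.]
598 [ 3. -1.  1.  0.  1. -1. -1. -2. -0.  1.  1.  1.  2.  2.  1.]
604 [ 2. 23. 22. 23. 25. 10. -2. -2. -0.  0.  3.  2. 55. 57. -1.]
610 [22
[... 290 characters left out ...]
 0. -2.  1. -1. -0.  0. 45. 45.]
wrist_2
580 [ 2.  2.  2.  1.  0. -9. -9. -9. -9. -9. -9. -9. -9.  1.  2.]
586 [ 1.  1.  1.  1.  1. -9. -9. -9. -9. -9. -9. -9. -9.  1.  1.]
592 [ 1.  2.  2.  1.  2. -0. -9. -9. -9. -9. -9. -9. -9.  0.  1.]
598 [ 2.  1.  1.  2.  2.  1. -9. -9. -9. -9. -9. -9. -9.  2.  2.]
604 [ 2. 22. 27. 26. 23.  3.  1.  1. -9. -9. -9.  2. 59. 60.  2.]
610 [27. 28. 29. 30. 27. 26.  1.  2.  1.  2.  2.  2. 61. 61. 58.]
616 [30. 29. 30. 31. 32. 30. 22.  2.  2.  2.  2.  2. 57. 59. 54.]
622 [29. 31. 31. 32. 33. 31. 23.  2.  2.  2.  2.  2.  2. 54. 53.]
628 [31. 32. 33. 36. 35. 29.  1.  2.  2.  2.  2.  2.  2. 49. 50.]
634 [32. 34. 35. 35. 33. 25. -9.  2.  2.  2.  2.  2.  3. 43. 48.]
```

>>> apply_moves(plan=[-0.6,0.0025,0.028,0,0,-0.6,0.0025,0.028,-0.03,0,-0.6,0.0025,0.028,-0.06,0,-0.6,0.0025,0.028,-0.09,0,-0.6,0.0025,0.028,-0.11,0,-0.6,0.0025,0.028,-0.12,0,-0.6,0.0025,0.028,-0.12,0,-0.6,0.0025,0.028,-0.12,0])

```text
clock: 9.87
position: [556.7, 322.4, 73.5]
ee_rot: [0.707, -0.707, 0.0, -0.001]
contact_force: [-0.7, -0.3, 0.6]
gripper_width: 68.7
```

```bash
python3 snap.py wrist:10; python3 cad.py pics/wrist_10.pkl
```

```text
wrist:10 [556.67193941 322.36539712  73.45249761] [ 7.07287094e-01 -7.06926113e-01  2.82123806e-04 -5.99051351e-04]
pics/wrist_10.pkl table z 0.058468440467080995
deck ((499.5851745605469, 203.43516540527344), (33.80133819580078, 145.07528686523438), 87.33223724365234) 28.449844869991836 9997
pg 67.963740990568 [537.5 199.8] 18.53813362121582 mean [537.6 204.2] 1638
red 62.6799564602081 [555.9 323.4] 23.115989685058594 mean [556.  321.3] 5061
```

View pics/wrist_10.png

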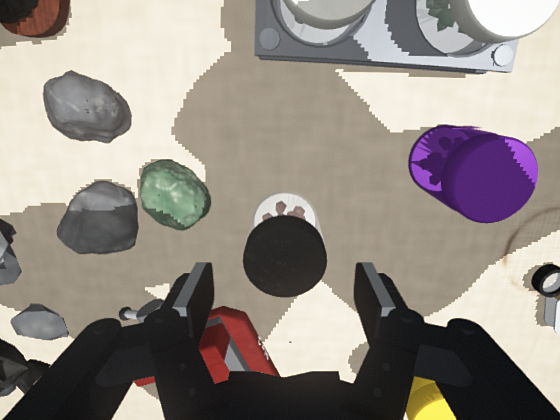

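>>> apply_moves(plan=[-0.6,-0.0005,0,-0.015,0,-0.6,-0.0005,0,-0.03,0,-0.6,-0.0005,0,-0.041,0,-0.6,-0.0005,0,-0.041,0,0.3,-0.0005,0,-0.041,0,0.3,-0.0005,0,-0.041,0,0.3,-0.0005,0,-0.041,0,0.3,-0.0005,0,-0.041,0])

```text
clock: 10.58
position: [556.7, 323.1, 33.0]
ee_rot: [0.707, -0.707, 0.0, -0.002]
contact_force: [-0.0, -1.1, 3.3]
gripper_width: 45.4
```

>>> apply_moves(plan=[0.3,0,0,0,0,0.3,0,0,0,0,0.3,0,0,0.01,0,0.3,0,0,0.03,0,0.3,0,0,0.06,0,0.3,0,0,0.09,0,0.3,0,0,0.12,0,0.3,0,0,0.15,0])

```text
clock: 11.25
position: [555.2, 321.8, 182.6]
ee_rot: [-0.707, 0.707, 0.0, -0.001]
contact_force: [0.4, 0.3, -0.7]
gripper_width: 44.6
```

>>> apply_moves(plan=[0.3,0,0,0.02,0,0.3,0,0,0.02,0,0.3,0,0,0.02,0,0.3,0,0,0.02,0])

```text
clock: 11.58
position: [554.8, 321.7, 199.9]
ee_rot: [-0.707, 0.707, 0.001, -0.001]
contact_force: [-0.0, -0.4, -1.2]
gripper_width: 45.2
```

```bash
python3 snap.py wrist:11 side:11; python3 held.py pics/wrist_11.pkl
python3 - <<'E'
import cv2
i=cv2.imread("pics/side_11.png");cv2.imwrite("pics/side_11c.png",cv2.resize(i[100:320,200:430],None,fx=2.5,fy=2.5))
E
```

```text
wrist:11 [554.78568247 321.70576057 199.85142506] [-7.06962589e-01  7.07249264e-01  5.39136740e-04 -1.44443090e-03]
side:11 [554.74312638 321.59131118 199.32179451] [-7.06993612e-01  7.07217115e-01  4.56387452e-04 -1.94328020e-03]
top rel 35.905228722032135 11464
cap rel TCP ((-0.08388673514127731, -1.1131975650787354), 26.650535583496094) [ 0.8 -2.9] ((-0.23592185974121094, -0.3295307159423828), (52.008689880371094, 23.87450408935547), 0.04254312813282013)
strip y [-21.5  21.3] 30.28682716926349
```

View pics/wrist_11.png

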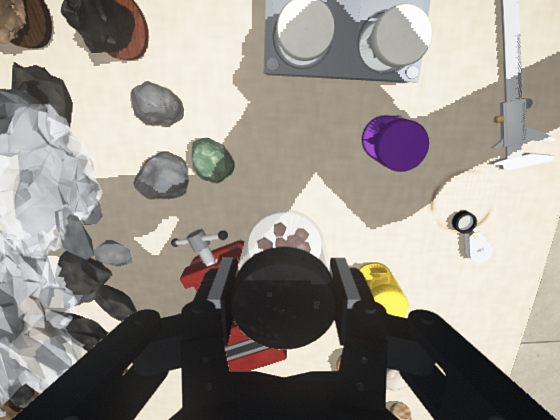

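View pics/side_11c.png

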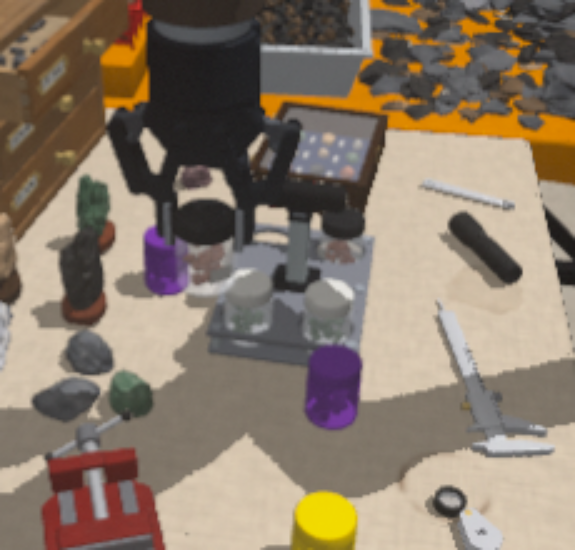

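>>> apply_moves(plan=[0.3,-0.002,-0.03,0,-2.7,0.3,-0.006,-0.07,0,-2.7,0.3,-0.01,-0.11,0,-2.7,0.3,-0.013,-0.15,0,-2.7,0.3,-0.017,-0.19,0,-2.7,0.3,-0.02,-0.225,0,-2.7,0.3,-0.022,-0.25,0,-2.7,0.3,-0.0235,-0.265,0,-2.7])

```text
clock: 12.35
position: [530.9, 54.4, 200.0]
ee_rot: [-0.689, 0.724, 0.001, -0.002]
contact_force: [-0.8, -0.2, -1.5]
gripper_width: 45.1
```

>>> apply_moves(plan=[0.3,0,0,-0.01,0,0.3,0,0,-0.03,0,0.3,0,0,-0.05,0,0.3,0,0,-0.065,0,0.3,0,0,-0.065,0,0.3,0,0,-0.065,0,0.3,0,0,-0.065,0,0.3,0,0,-0.065,0])

```text
clock: 13.02
position: [533.1, 57.9, 137.2]
ee_rot: [-0.691, 0.723, -0.0, 0.001]
contact_force: [-0.0, 0.5, -1.1]
gripper_width: 45.0
```

```bash
python3 snap.py wrist:12 top:12; python3 held.py pics/wrist_12.pkl; python3 cad.py pics/wrist_12.pkl pics/top_12.pkl pics/wrist_11.pkl
```

```text
wrist:12 [533.07735671  57.85555934 137.1816006 ] [-6.90538456e-01  7.23295063e-01 -4.61318197e-04  8.24553489e-04]
top:12 [533.02125536  57.77430703 137.26122352] [-6.90461892e-01  7.23368023e-01 -4.42538159e-04  9.39914977e-04]
top rel 35.56975060552788 11447
cap rel TCP ((-0.07976271957159042, -1.4909988641738892), 26.4295711517334) [ 0.3 -3.1] ((-0.7553596496582031, -0.8947868347167969), (51.01789093017578, 26.68207359313965), 2.0327565670013428)
strip y [-21.5  21.6] 30.15067761427585
pics/wrist_12.pkl table z 0.28117322594334837
deck ((494.74566650390625, 98.16694641113281), (148.3518829345703, 144.75074768066406), 87.43134307861328) 28.5235731102499 9944
pr 68.58532521765154 [454.7  57.5] 23.092416763305664 mean [456.   56.2] 3040
pg 68.7645857824829 [548.1 185.2] 16.750782012939453 mean [551.2 184.3] 466
bar 140.56192402325306 ((501.35931396484375, 116.73300170898438), (25.82931137084961, 74.73263549804688), 83.0093994140625) [516.  114.  139.8]
pics/top_12.pkl table z -1.7587020176152919
deck ((459.3197326660156, 44.896888732910156), (83.38114166259766, 55.47467803955078), 32.593101501464844) 26.400309258543302 317
pr 66.39578993700616 [453.4  58.3] 22.956693649291992 mean [453.6  57.9] 361
pics/wrist_11.pkl table z 0.040440563567472054
deck ((499.0587158203125, 186.8623046875), (68.87792205810547, 145.05426025390625), 88.26844787597656) 28.42972997814786 5772
pg 68.72250055799611 [537.1 186.5] 23.063888549804688 mean [537.4 187. ] 2884
```

View pics/wrist_12.png

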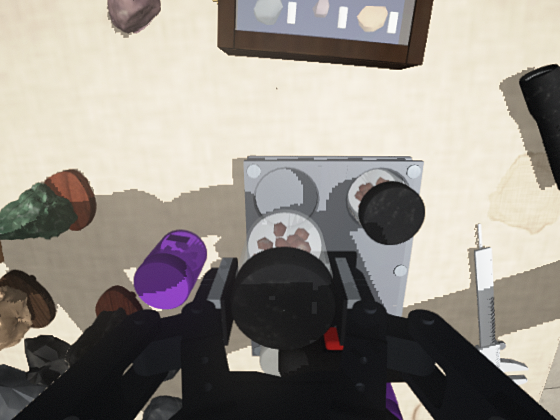

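```bash
python3 - <<'E'
from rim import *
st,im=pickle.load(open("pics/wrist_12.pkl","rb"))
c=cv2.resize(im["color"][150:230,235:345],None,fx=6,fy=6,interpolation=cv2.INTER_CUBIC);cv2.imwrite("pics/w12c.png",c[:,:,::-1])
E
```

```text
(no output)
```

View pics/w12c.png

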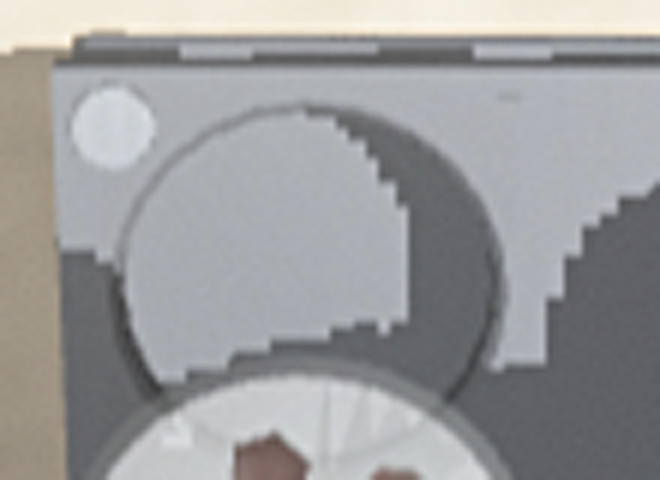

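```bash
python3 - <<'E'
from rim import *
from bench import arm
st,im=pickle.load(open("pics/wrist_12.pkl","rb"))
c=np.array([(115,275),(503,275),(300,103),(150,395),(165,160),(450,165),(492,360)])
w=px2w(st,im,c/6+[235,150],28);print(w,fitcircle(w[:,:2]))
print(arm.read_state()["position"])
E
```

```text
[[556.92402573  50.46474188  28.        ]
 [503.9529561   52.85903979  28.        ]
 [530.60467715  27.76575146  28.        ]
 [553.35850207  68.16020413  28.        ]
 [549.01933938  34.69236427  28.        ]
 [510.88803399  37.10768114  28.        ]
 [505.60765931  65.12484365  28.        ]] (array([530.58357424,  54.56726655]), np.float64(26.74601242991651))
[532.87277221  57.71544183 137.23130118]
```

>>> apply_moves(plan=[0.3,-0.002,-0.003,-0.01,0,0.3,-0.002,-0.003,-0.025,0,0.3,-0.002,-0.003,-0.04,0,0.3,-0.002,-0.003,-0.055,0,0.3,-0.002,-0.003,-0.065,0,0.3,-0.002,-0.003,-0.069,0,0.3,-0.002,-0.003,-0.069,0,0.3,-0.002,-0.003,-0.069,0])

```text
clock: 13.78
position: [530.9, 54.5, 67.9]
ee_rot: [-0.69, 0.723, -0.0, 0.0]
contact_force: [-0.9, 0.1, -1.6]
gripper_width: 45.1
```

>>> apply_moves(plan=[0.3,0,0,0,0,0.3,0,0,0,0,0.3,0,0,0,0,0.3,0,0,0,0,0.3,0,0,0,0])

```text
clock: 14.2
position: [530.4, 54.4, 67.6]
ee_rot: [-0.69, 0.724, -0.0, 0.0]
contact_force: [0.0, -0.4, -0.5]
gripper_width: 45.1
```

```bash
python3 snap.py wrist:13; python3 held.py pics/wrist_13.pkl
```

```text
wrist:13 [530.44597003  54.382614    67.61893605] [-6.90309243e-01  7.23514379e-01 -1.06341119e-04  2.84230904e-04]
top rel 35.56053064008498 11449
cap rel TCP ((0.01162062305957079, -0.7155984044075012), 26.740514755249023) [-0.  -2.8] ((0.15357398986816406, -2.6662797927856445), (28.271202087402344, 51.00728988647461), 86.91790771484375)
strip y [-21.1  21.4] 30.124963299262646
```

View pics/wrist_13.png

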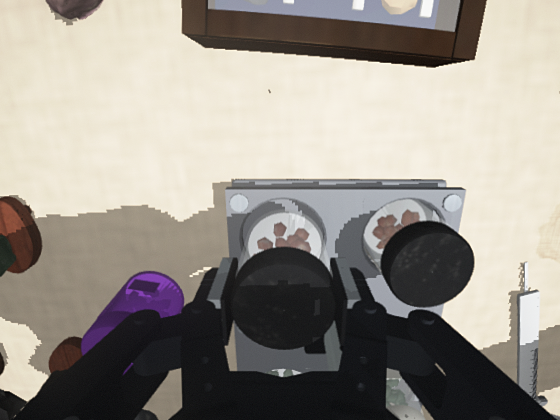

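>>> apply_moves(plan=[0.3,0.0004,0.0002,-0.005,0,0.3,0.0004,0.0002,-0.01,0,0.3,0.0004,0.0002,-0.015,0,0.3,0.0004,0.0002,-0.019,0,0.3,0.0004,0.0002,-0.019,0,0.3,0.0004,0.0002,-0.019,0])

```text
clock: 14.75
position: [530.5, 54.4, 47.8]
ee_rot: [-0.69, 0.723, 0.0, -0.001]
contact_force: [0.8, -0.0, -1.3]
gripper_width: 45.1
```

>>> apply_moves(plan=[0.3,0,0,-0.004,0,0.3,0,0,-0.007,0,0.3,0,0,-0.009,0,0.3,0,0,-0.01,0,0.3,0,0,-0.01,0,0.3,0,0,-0.01,0,0.3,0,0,-0.01,0])

```text
clock: 15.33
position: [530.6, 54.5, 39.0]
ee_rot: [-0.69, 0.723, -0.0, -0.0]
contact_force: [-3.4, 0.2, 5.2]
gripper_width: 45.2
```

>>> apply_moves(plan=[-0.35,0,0,0,0,-0.35,0,0,0,0,-0.35,0,0,0,0,-0.35,0,0,0,0])

```text
clock: 15.67
position: [530.8, 54.5, 38.1]
ee_rot: [-0.69, 0.724, -0.0, -0.0]
contact_force: [-0.8, 0.7, -0.0]
gripper_width: 57.5
```

```bash
python3 snap.py wrist:14; python3 held.py pics/wrist_14.pkl
```

```text
wrist:14 [530.7787003   54.51457223  38.12442893] [-6.90305841e-01  7.23517688e-01 -1.28680999e-05 -1.54479950e-05]
top rel 31.301204171669877 9679
cap rel TCP ((-0.6528324484825134, 0.10271748900413513), 23.346160888671875) [-0.8 -2. ] ((-0.9113540649414062, -0.49756622314453125), (45.3175048828125, 45.86548614501953), 82.4159927368164)
strip y [-22.5  21.6] 30.691259745085695
```

Red jar is seated: its cap top is at 68.8 mm and it has been released. Rise and turn for the handle.

>>> apply_moves(plan=[-0.35,0,0,0.02,0,-0.35,0,0,0.05,0,-0.35,0,0,0.085,0,-0.6,0,0,0.125,0,-1,0,0,0.165,0,-1,0,0,0.19,0,-1,-0.01,0.02,0.19,-7,-1,-0.02,0.04,0.19,-14])

```text
clock: 16.38
position: [511.6, 94.8, 230.5]
ee_rot: [-0.594, 0.805, -0.0, 0.003]
contact_force: [-0.3, -0.8, -1.3]
gripper_width: 85.1
```

>>> apply_moves(plan=[-1,-0.015,0.025,0,-50,-1,-0.015,0.025,0,-50,-1,-0.015,0.025,0,-50,-1,-0.015,0.025,0,-50,-1,-0.015,0.025,0,-50,-1,-0.015,0.025,0,-50,-1,-0.015,0.025,0,-50,-1,-0.015,0.025,0,-50])

```text
clock: 17.05
position: [495.6, 119.5, 228.1]
ee_rot: [-0.201, 0.98, 0.0, -0.0]
contact_force: [-0.2, 0.2, 0.7]
gripper_width: 85.7
```

>>> apply_moves(plan=[-1,0,0,0,-26,-1,0,0,0,-26,-1,0,0,0,-26,-1,0,0,0,-26,-1,0,0,0,-26,-1,0,0,0,-26,-1,0,0,0,-26])

```text
clock: 17.63
position: [495.7, 119.5, 228.2]
ee_rot: [0.022, 1.0, -0.0, -0.0]
contact_force: [0.1, 0.1, -0.6]
gripper_width: 85.4
```

```bash
python3 snap.py wrist:15 top:15; python3 cad.py pics/wrist_15.pkl
```

```text
wrist:15 [495.67950749 119.48547805 228.23842528] [ 2.19637396e-02  9.99758766e-01 -1.83089438e-05 -5.35783586e-05]
top:15 [495.67446128 119.48328791 228.26348823] [ 2.22884672e-02  9.99751580e-01 -1.51018642e-05 -3.91558408e-05]
pics/wrist_15.pkl table z 0.11357726402803792
deck ((496.3836669921875, 122.0445556640625), (197.06979370117188, 144.8290557861328), 87.49290466308594) 28.609569987799716 12222
pr 68.74227905087378 [455.2  57.7] 23.099971771240234 mean [454.6  58.6] 1848
pg 68.60364166643586 [536.8 186.6] 23.13652801513672 mean [535.5 185.9] 1480
bar 141.60764020796364 ((494.978515625, 119.41571807861328), (29.601430892944336, 83.77499389648438), 87.32489776611328) [492.1 121.  140.9]
```

View pics/wrist_15.png

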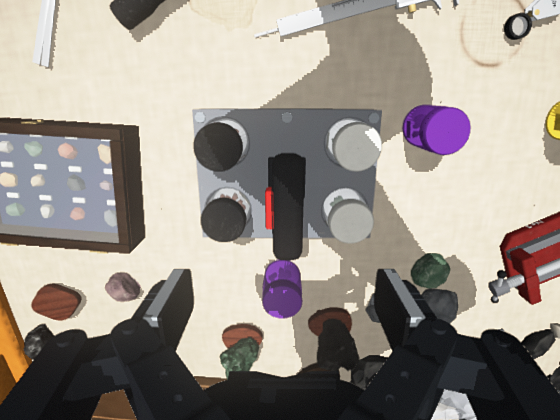

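```bash
python3 - <<'E'
from rim import *
np.set_printoptions(precision=1,suppress=True)
for f in ("wrist_15","top_15"):
    st,im=pickle.load(open(f"pics/{f}.pkl","rb"));W=cloud(im,st)
    for n,c in (("a/green",(461.5,189)),("b/red",(530.8,54.6)),("c",(455.2,58)),("d",(537,186.5))):
        k=(W[...,2]>50)&(W[...,2]<90)&(np.hypot(W[...,0]-c[0],W[...,1]-c[1])<30);q=W[k]
        t=q[q[:,2]>np.percentile(q[:,2],90)-5]
        print(f,n,np.median(t[:,2]),cv2.minEnclosingCircle(t[:,:2].astype(np.float32)),len(t))
E
```

```text
wrist_15 a/green 68.81848299142388 ((460.79718017578125, 190.746826171875), 23.136632919311523) 1840
wrist_15 b/red 68.78139855050836 ((530.217529296875, 55.104251861572266), 23.023632049560547) 1464
wrist_15 c 68.83415588309575 ((455.22296142578125, 57.730770111083984), 23.099971771240234) 1840
wrist_15 d 68.74502189109495 ((536.7981567382812, 186.58204650878906), 23.13652801513672) 1463Traceback (most recent call last):
  File "<stdin>", line 7, in <module>
    return _quantile_unchecked(
        a, q, axis, out, overwrite_input, method, keepdims, weights)
    return _ureduce(a,
                    func=_quantile_ureduce_func,
    ...<5 lines>...
                    overwrite_input=overwrite_input,
                    method=method)
    r = func(a, **kwargs)
    result = _quantile(arr,
                       quantiles=q,
    ...<2 lines>...
                       out=out,
                       weights=wgt)
    slices_having_nans = np.isnan(arr[-1, ...])
                                  ~~~^^^^^^^^^
IndexError: index -1 is out of bounds for axis 0 with size 0
```

>>> apply_moves(plan=[-1,0.0005,0.0015,-0.01,0,-1,0.0005,0.0015,-0.03,0,-1,0.0005,0.0015,-0.055,0,-1,0.0005,0.0015,-0.08,0,-1,0.0005,0.0015,-0.1,0,-1,0.0005,0.0015,-0.112,0,-1,0.0005,0.0015,-0.115,0,-1,0.0005,0.0015,-0.115,0])

```text
clock: 18.4
position: [495.6, 120.7, 112.0]
ee_rot: [0.023, 1.0, -0.001, -0.001]
contact_force: [0.5, -0.1, 0.0]
gripper_width: 85.1
```

>>> apply_moves(plan=[-1,0,0,0,0,-1,0,0,0,0,-1,0,0,0,0,-1,0,0,0,0])

```text
clock: 18.73
position: [496.6, 121.3, 114.2]
ee_rot: [0.023, 1.0, 0.0, 0.001]
contact_force: [-0.0, 0.5, -0.1]
gripper_width: 85.1
```

```bash
python3 snap.py wrist:16 side:16
```

```text
wrist:16 [496.63860972 121.2739038  114.16155957] [2.34144344e-02 9.99725401e-01 4.97833825e-04 7.99140914e-04]
side:16 [496.56598305 121.21166815 114.0445272 ] [2.34382898e-02 9.99724961e-01 4.17191913e-04 6.89719699e-04]
```

View pics/wrist_16.png

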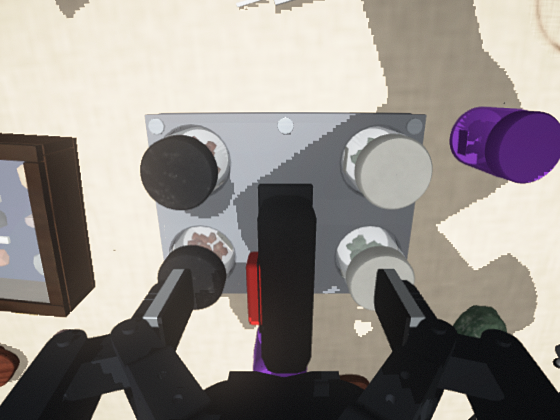

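View pics/side_16.png

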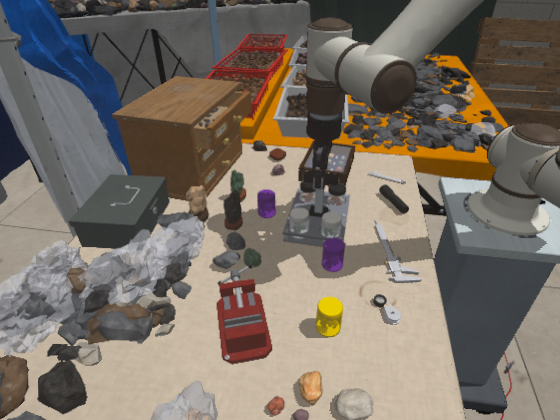

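>>> apply_moves(plan=[-0.2,0,0,-0.0015,0,0.2,0,0,-0.0015,0,0.3,0,0,-0.0015,0,0.6,0,0,-0.0015,0,1,0,0,-0.0015,0,1,0,0,-0.0015,0,1,0,0,-0.0015,0,1,0,0,-0.0015,0])

```text
clock: 19.5
position: [496.7, 121.5, 112.3]
ee_rot: [0.023, 1.0, 0.0, 0.001]
contact_force: [-0.9, 2.5, 3.6]
gripper_width: 22.9
```

>>> apply_moves(plan=[1,0,0,0,0,1,0,0,0,0,1,0,0,0,0,1,0,0,0,0])

```text
clock: 19.83
position: [496.7, 121.5, 112.3]
ee_rot: [0.023, 1.0, 0.0, 0.001]
contact_force: [-1.4, 4.0, 5.1]
gripper_width: 23.1
```

```bash
python3 snap.py wrist:17; python3 -c "
from bench import arm
s=arm.read_state();print(s['contact_force'],s['wrist_torque'],s['gripper_width'])"
```

```text
wrist:17 [496.67517725 121.50659544 112.28740332] [2.33320316e-02 9.99727471e-01 4.30854098e-04 6.44140159e-04]
[-0.79004259  3.32384124  5.49315281] [ 0.83983188  0.42086859 -0.12534034] 23.205056640500956
```

View pics/wrist_17.png

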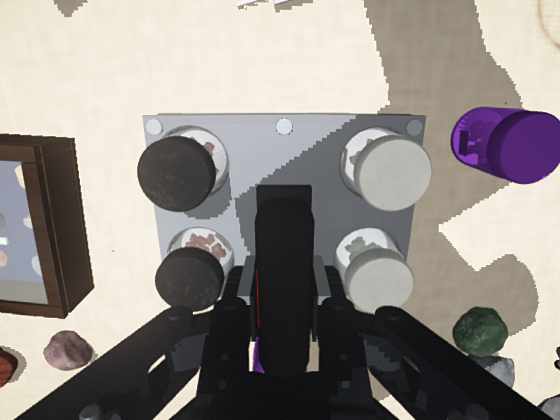

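Opening is 23 mm on the 24 mm bar, so the button is fully in. Pull gently and watch the force.

>>> apply_moves(plan=[1,0,0,0.003,0,1,0,0,0.006,0,1,0,0,0.01,0,1,0,0,0.014,0,1,0,0,0.018,0,1,0,0,0.02,0,1,0,0,0.02,0,1,0,0,0.02,0])

```text
clock: 20.55
position: [496.2, 121.1, 132.3]
ee_rot: [0.023, 1.0, 0.0, 0.0]
contact_force: [0.6, 3.3, 1.0]
gripper_width: 23.3
```

>>> apply_moves(plan=[1,0,0,0.005,0,1,0,0,0.01,0,1,0,0,0.015,0,1,0,0,0.02,0,1,0,0,0.025,0,1,0,0,0.03,0,1,0,0,0.035,0,1,0,0,0.038,0])

```text
clock: 21.22
position: [496.0, 120.9, 170.4]
ee_rot: [0.024, 1.0, -0.0, -0.0]
contact_force: [-0.0, 2.4, -1.8]
gripper_width: 23.3
```

```bash
python3 snap.py wrist:18; python3 cad.py pics/wrist_18.pkl; python3 -c "
from bench import arm
s=arm.read_state();print(s['contact_force'],s['wrist_torque'],s['gripper_width'])"
```

```text
wrist:18 [495.97438377 120.86383758 170.42485043] [ 2.35680436e-02  9.99722217e-01 -7.55560085e-05 -1.75752841e-04]
pics/wrist_18.pkl table z 0.1743393757810736
deck ((495.4790344238281, 120.41191101074219), (196.80970764160156, 143.57362365722656), 87.33843231201172) 28.629551887681146 16784
pr 68.74856172443192 [455.   56.4] 23.122312545776367 mean [454.1  57.2] 2739
pg 68.57701027903602 [536.4 184.8] 23.21158790588379 mean [534.6 184.1] 2106
bar 203.16522769679776 ((494.1838684082031, 122.52798461914062), (81.19374084472656, 51.30112075805664), 18.64276123046875) [489.3 120.9 200.3]
[-1.49699142  3.02435083  1.71158591] [0.44237811 0.56507014 0.05020785] 23.265540293466113
```

View pics/wrist_18.png

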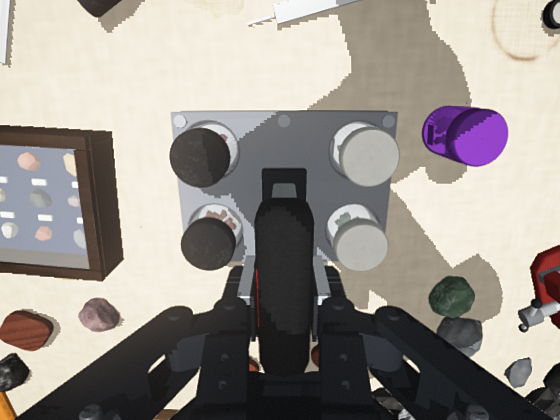

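Handle is 58 mm out, past the first stop, and the deck is still at 28.6 mm. Continue.

>>> apply_moves(plan=[1,0,0,0.004,0,1,0,0,0.008,0,1,0,0,0.012,0,1,0,0,0.015,0,1,0,0,0.018,0,1,0,0,0.02,0,1,0,0,0.022,0,1,0,0,0.023,0])

```text
clock: 21.93
position: [495.8, 120.7, 192.5]
ee_rot: [0.024, 1.0, -0.0, -0.0]
contact_force: [1.3, 0.7, -6.8]
gripper_width: 22.9
```

>>> apply_moves(plan=[1,0,0,0.001,0,1,0,0,0.002,0,1,0,0,0.003,0,1,0,0,0.005,0,1,0,0,0.005,0,1,0,0,0.005,0])

```text
clock: 22.43
position: [496.2, 121.0, 197.7]
ee_rot: [0.024, 1.0, -0.0, -0.0]
contact_force: [0.4, 0.2, -8.5]
gripper_width: 23.1
```

```bash
python3 snap.py wrist:19; python3 cad.py pics/wrist_19.pkl; python3 -c "
from bench import arm
s=arm.read_state();print(s['contact_force'],s['wrist_torque'],s['gripper_width'])"
```

```text
wrist:19 [496.20761495 120.99290881 197.68660706] [ 2.35475295e-02  9.99722718e-01 -2.16886204e-07 -3.88867522e-05]
pics/wrist_19.pkl table z 0.14221720111851255
deck ((495.7544860839844, 121.19482421875), (197.24046325683594, 143.48373413085938), 87.33068084716797) 33.847885850264475 13676
pr 73.81401964042885 [455.1  56.9] 23.051799774169922 mean [454.4  57.7] 2335
pg 74.00112921010759 [536.8 185.4] 23.253435134887695 mean [535.2 184.6] 1823
bar 227.02143147484725 ((494.04705810546875, 122.18814086914062), (81.97317504882812, 48.37104797363281), 15.554893493652344) [488.5 121.  226.6]
[-0.19219991  0.77133139 -9.67533247] [-0.01256432  0.05919551  0.02785884] 23.143066858104067
```

The caddy is 5 mm off the table with the handle fully out (85.4 − 5.3 ≈ 80 mm), hanging level. Lift the rest.

>>> apply_moves(plan=[1,0,0,0.005,0,1,0,0,0.012,0,1,0,0,0.02,0,1,0,0,0.028,0,1,0,0,0.036,0,1,0,0,0.044,0,1,0,0,0.05,0,1,0,0,0.053,0])

```text
clock: 23.15
position: [496.7, 121.2, 252.3]
ee_rot: [0.023, 1.0, 0.001, 0.001]
contact_force: [0.2, 0.3, -9.2]
gripper_width: 23.4
```

>>> apply_moves(plan=[1,0,0,0.005,0,1,0,0,0.012,0,1,0,0,0.02,0,1,0,0,0.028,0,1,0,0,0.034,0,1,0,0,0.038,0,1,0,0,0.041,0,1,0,0,0.042,0])

```text
clock: 23.82
position: [496.3, 121.1, 293.3]
ee_rot: [0.023, 1.0, 0.0, 0.0]
contact_force: [-0.1, 0.5, -8.8]
gripper_width: 23.1
```

>>> apply_moves(plan=[1,0,0,0,0,1,0,0,0,0,1,0,0,0,0,1,0,0,0,0,1,0,0,0,0,1,0,0,0,0,1,0,0,0,0,1,0,0,0,0])

```text
clock: 24.48
position: [496.2, 121.0, 292.8]
ee_rot: [0.023, 1.0, -0.0, -0.0]
contact_force: [0.4, -0.0, -9.8]
gripper_width: 23.2
```

>>> apply_moves(plan=[1,0,0,0,0,1,0,0,0,0,1,0,0,0,0,1,0,0,0,0,1,0,0,0,0,1,0,0,0,0,1,0,0,0,0,1,0,0,0,0])

```text
clock: 25.15
position: [496.2, 121.0, 292.8]
ee_rot: [0.023, 1.0, 0.0, 0.0]
contact_force: [0.6, 0.0, -7.7]
gripper_width: 23.5
```

```bash
python3 snap.py wrist:20 side:20; python3 - <<'E'
from rim import *
from bench import arm
np.set_printoptions(precision=2,suppress=True)
s=arm.read_state();print(s['contact_force'],s['wrist_torque'],s['gripper_width'],s['joint_vel'])
st,im=pickle.load(open("pics/wrist_20.pkl","rb"));W=cloud(im,st)
near=(abs(W[...,0]-496)<90)&(abs(W[...,1]-121)<115)
k=near&(W[...,2]>115)&(W[...,2]<138);q=W[k];print("deck z",np.median(q[:,2]),cv2.minAreaRect(q[:,:2].astype(np.float32)))
A=np.c_[q[:,:2],np.ones(len(q))]
c=np.linalg.lstsq(A,q[:,2],rcond=None)[0];print("slopes",c[:2])
dz=np.median(q[:,2])-28.5
for n,c in (("a",(461.5,189)),("b",(530.8,54.6)),("c",(455.2,58)),("d",(537,186.5))):
    k=(W[...,2]>60+dz)&(W[...,2]<75+dz)&(np.hypot(W[...,0]-c[0],W[...,1]-c[1])<30);t=W[k]
    print(n,np.median(t[:,2])-dz,np.array(cv2.minEnclosingCircle(t[:,:2].astype(np.float32))[0]))
E
```

```text
wrist:20 [496.2258124  121.00846352 292.83889418] [2.34957414e-02 9.99723936e-01 2.18844080e-06 3.24067156e-05]
side:20 [496.19624011 121.00791082 292.79451257] [ 2.35018974e-02  9.99723792e-01 -1.43839726e-05 -3.19958346e-05]
[-0.19 -0.61 -8.56] [ 0.04  0.   -0.07] 23.068711396693544 [-0. -0.  0. -0. -0. -0.]
deck z 129.05890951175223 ((496.0474853515625, 121.20381164550781), (197.04689025878906, 143.9686737060547), 87.33992004394531)
slopes [0. 0.]
a 68.91185122734964 [460.69 189.41]
b 68.35476171032713 [529.77  54.36]
c 68.46860137889973 [455.33  56.49]
d 68.77178388570726 [536.89 185.36]
```

View pics/wrist_20.png

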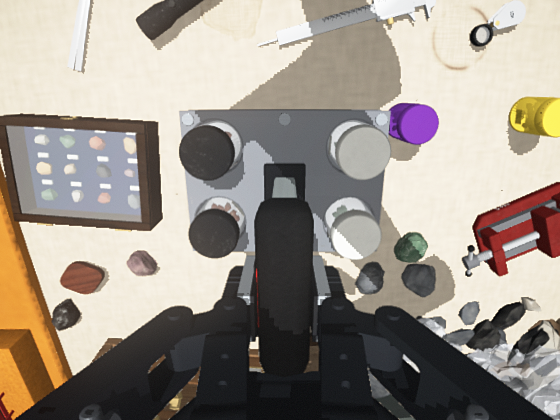

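View pics/side_20.png

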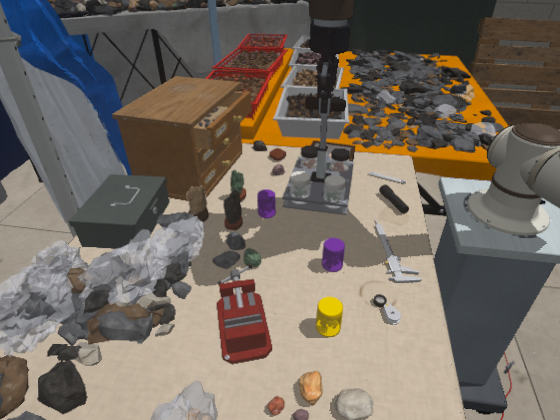

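The caddy hangs level with its underside about 100 mm up, all four caps at the same height in their wells, and the stones are standing. Handing in.

```bash
python3 -c "
from bench import arm
print(arm.job_done())"
```

```text
the job is handed in; nothing more can be done
None
```

I put the green jar in well_a and the red jar in well_b, both seated and released. I then pinched the T-handle with the button fully in (23 mm opening on the 24 mm bar), drew it up past the first stop to the second, and lifted the caddy. I handed in at about 25 s while holding it still; no verdict is reported.

**Last checks:**
- **Height:** the deck was at 129 mm, so the underside was about 100 mm above the table.
- **Level and still:** the fitted deck slope was zero to two decimals, and joint speeds were zero.
- **Handle:** drawn out about 80 mm, worked out from how far the gripper rose compared with the deck, not measured directly.
- **Jars:** all four cap tops were 68.4–68.9 mm above the underside (69 expected), each within about 3 mm of its well centre.
- **Weight held:** about 9 N.
- **Viewing stones:** both were still standing in the last side picture.

**What failed or disagreed:**
- **Top camera:** a jar check from it while the arm was over the caddy gave no usable points, so seating was confirmed only from the wrist camera. Its heights also read about 2 mm lower than the wrist camera's.
- **Arm position:** it swayed a few millimetres after fast moves, so I corrected from measured positions before each insertion.

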